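# Move the long-handled gouge from the block to the lathe tin

## Task

Three woodturning tools stand blade down in the holes of the dark timber block. Pull the one with the longest handle straight up out of the block, and stand it blade down in the empty plain metal tin: lower the blade well down towards the bottom of the tin before letting go, do not drop it in. Leave the other two tools standing in the block.

Things in the scene. Friction and masses are not known exactly. Their poses are not given: they have to be found in the camera images.
- gouge_grip (a point): Gouge, tallest of 3 tools in the block: round wooden handle 28 mm across (31 lower down), 130 long, brass ferrule, then round steel blade 12 across, 60 long; 0.13 kg. Point: on its axis, where to grip, 45 mm below the handle's top, 85 above its lower end, 145 above the blade tip; z up the tool. The handle's end rests on the block's top; the blade hangs loose in a 20 mm hole, must rise 60 mm to clear.
- tin_rim (a point): Empty plain metal tin, fixed to the bench on the robot's left, towards the lathe: round, 62 mm outside and 56 mm inside diameter, 95 mm high, inner floor 90 mm below the rim. This point is the centre of its open mouth at rim height. z is up. (Another, darker tin full of brushes near it is not meant.)
- skew_mid (a point): Bystander tool in the block, the same kind with a 70 mm handle; point on its axis half-way up the handle, 35 mm above the block's top. The fixed dark timber block is 75 x 250 mm, 62 mm high; its three holes lie in a row along its length, 85 mm apart, one tool in each, in any order.
- scraper_mid (a point): Bystander tool in the block, the same kind with a 60 mm handle ending in a knob; point on its axis half-way up the handle, 30 mm above the block's top.

How it is judged:
On the way, in this order (a step that is already met when the one before it is completed fails the run):
1. the gouge is held, its blade pulled clear above the block (height (world z) of gouge_grip above 0.21 m and contact force between the fingers and gouge above 0.5 N), for 0.1 s.
2. still held, the gouge's blade is lowered into the tin, its tip at least 40 mm below the rim (x of tin_rim in the frame of gouge_grip between -0.024 and 0.024 m and y of tin_rim in the frame of gouge_grip between -0.024 and 0.024 m and z of tin_rim in the frame of gouge_grip between -0.105 and -0.02 m and angle between gouge_grip's own z axis and vertical below 0.6 rad and contact force between the fingers and gouge above 0.5 N), for 0.1 s.
At the end, for the whole second after the job is handed in: The gouge stands blade down in the empty tin, released and at rest: its axis passes through the tin's mouth within 24 mm of the centre (each way), its tip is at least 65 mm below the rim, it leans less than 34 degrees, and the other two tools are within 20 mm of where they stood (x of tin_rim in the frame of gouge_grip between -0.024 and 0.024 m and y of tin_rim in the frame of gouge_grip between -0.024 and 0.024 m and z of tin_rim in the frame of gouge_grip between -0.08 and -0.02 m and angle between gouge_grip's own z axis and vertical below 0.6 rad and linear speed of gouge below 0.02 m/s and angular speed of gouge below 0.2 rad/s and distance of each of skew_mid, scraper_mid from where it was at the start of the episode below 0.02 m); the robot touches nothing.
It fails at once if another tool is pulled out of, or knocked over in, the block (distance of any of skew_mid, scraper_mid from where it was at the start of the episode above 0.03 m).
It also fails if it takes over 48 s, if anything falls off the work surface, if the arm or the gripper's body presses on something with over 40 N, if the wrist force passes 120 N, or if a joint passes its speed limit or range.

## Robot

A 7-joint arm with a two-finger parallel gripper is mounted at the origin on the work surface. World frame = base frame: x ahead of the robot, y to its left, z up, the work surface at z = 0. Lengths are in m, angles in rad, forces in N, time in s.
With the tool pointing down it reaches from about 0.4 to 0.85 m from the base axis. Payload 4.5 kg.
Tool frame: the origin (TCP) lies at the very end of the fingers, on their centre line; the grasp point (between the pads) lies 19 mm behind it (r.pinch_z is the distance from the TCP to the grasp point, in m); z points along the fingers, y is the line along which they close (so a half turn about z gives the same grasp; the last joint's range is limited). The gripper opens to 88 mm and grips with 3 to 60 N. Pads are 18 mm wide; open, the fingers measure 123 mm over their backs; the gripper's body (75 mm by 187 mm) begins 45 mm behind the grasp point.
Start: joints at [1.276, 0.689, -0.195, 1.565, 0.157, 0.902, -0.215], TCP at [0.202, -0.592, 0.239] pointing down, gripper open.
Joint ranges: [-3.01, 3.01], [-0.46, 2.08], [-1.47, 1.51], [0.13, 2.56], [-1, 4.14], [0.04, 2.09], [-2.66, 2.66]. Speed limits (rad/s): [2.57, 2.57, 3.14, 3.14, 3.14, 3.14, 3.14].

## Interface

Orientations are given as a unit quaternion [x, y, z, w].
In Python, from plant import r, cams gives the robot as it stands.
- The arm moves only by the shell command python3 -m pendant 'ROWS' [FORCE]. ROWS is JSON, a list of rows, each a list of 3 entries, a list of its own where there are three numbers: the closure, from -1 (fully open) to 1 (shut), then the shift along the tool's x, y, z in mm, then the turn, a rotation vector about the tool's x, y, z in degrees. A call has 1 to 8 rows; each row shifts and turns the commanded pose from where the row before left it, along the tool's axes as they then stand; what a row does not reach is not made up. A row lasts 1/8 s, in which the tool goes at most 62.5 mm and 10.7 degrees, less where a joint would pass 70% of its speed; a pose out of reach is approached as far as the arm can. A call with a gripper value outside its range is refused whole. The fingers move at their own pace and stop on an object; FORCE is the grip in N (left out, the last holds). Time passes only in rows, so rows that do not move let the fingers close. It gives the time, the measured TCP pose, the force, the opening and the grip force at its end, in the units of the state.
- r.get_state(): the state, without advancing time (a new reading comes with each control period).
- cams.snapshot(name): name is "side" or "top" or "wrist"; returns a dict with "img" (384x512x3 uint8, red, green, blue), "camera_matrix" (3x3 intrinsics, pixels), "camera_from_world" (4x4, takes a point from world to camera coordinates); the wrist camera has in their place "tool_from_camera" (4x4, takes a point from camera to tool coordinates, whose origin is the TCP and whose axes are the flange's). Camera axes: x right, y up, looking along -z (the intrinsics and any distortion apply to the point x, -y, -z); pixel columns grow to the right and rows downward; lengths in m; the calibration is good to about 2 mm. A picture is of the moment at which its call begins: read the wrist's pose just before it. There is no depth.
- r.finish_job(): hands the job in; it is judged then, once.
The state is a dict: "clock": time; "q": joint angles; "qd": joint speeds; "joint_torque": joint torques, N m; "tool_pos": TCP position; "eef_rot": TCP orientation; "contact_force": force on the tool from outside, world axes, zero at the start; "moment": the same for the moment, N m; "opening": opening from 0.0 (shut) to 1.0 (fully open); "finger_force": force on a finger pad.
Only numpy, scipy, OpenCV 4.12 (cv2) and the standard library are available. Lean on these libraries where they do the work, as an engineer would, in place of code of your own. Each camera call takes 0.05 s, during which the arm holds its last target. There are 200 camera calls.

## Working session

There is one attempt and no reset: what is moved stays moved. The work goes in short steps, Python scripts to look and compute and a shell command to move; the robot and the scene stay as the last step left them, time stands still between calls to the robot, and variables do not carry over. Pictures are saved under pics/ and viewed, at most 10 in all, crops included, and the job is handed in when it is done.

```bash
mkdir -p pics; ls
cat > h.py <<'E'
import numpy as np, cv2
from plant import r, cams
from scipy.spatial.transform import Rotation as R
def snap(n,f=None):
    s=r.get_state(); d=cams.snapshot(n)
    if f: cv2.imwrite('pics/'+f,d['img'][:,:,::-1])
    if n=='wrist':
        T=np.eye(4);T[:3,:3]=R.from_quat(s['eef_rot']).as_matrix();T[:3,3]=s['tool_pos']
        d['W']=T@np.array(d['tool_from_camera'])
    else: d['W']=np.linalg.inv(np.array(d['camera_from_world']))
    return d
def ray(d,u,v):
    p=np.linalg.inv(np.array(d['camera_matrix']))@[u,v,1]
    p=d['W'][:3,:3]@[p[0],-p[1],-p[2]]
    return d['W'][:3,3],p/np.linalg.norm(p)
def onz(d,u,v,z):
    o,p=ray(d,u,v); return o+p*(z-o[2])/p[2]
def proj(d,P):
    c=np.linalg.inv(d['W'])@np.append(P,1); c=np.array(d['camera_matrix'])@[c[0],-c[1],-c[2]]
    return c[:2]/c[2]
def tri(a,b):
    (o1,p1),(o2,p2)=a,b
    A=np.c_[p1,-p2]; t=np.linalg.lstsq(A,o2-o1,rcond=None)[0]
    x=o1+t[0]*p1;y=o2+t[1]*p2
    return (x+y)/2,np.linalg.norm(x-y)
E
python3 -c "
from h import *
d=[snap('side')['img'],snap('top')['img']]
cv2.imwrite('pics/a.png',d[0][:,:,::-1]);cv2.imwrite('pics/b.png',d[1][:,:,::-1])
s=r.get_state();print(s['tool_pos'],R.from_quat(s['eef_rot']).as_matrix().round(3),s['clock'])
for n in('side','top'):
  c=cams.snapshot(n);print(c.keys());print(np.linalg.inv(c['camera_from_world']).round(2))
"
```

```text
pics
[ 0.2015776  -0.59103554  0.23799393] [[ 0.946  0.323 -0.001]
 [ 0.323 -0.946  0.001]
 [-0.    -0.002 -1.   ]] 0.1
dict_keys(['img', 'camera_matrix', 'camera_from_world'])
[[-0.92  0.25 -0.29  0.25]
 [-0.39 -0.62  0.68  0.64]
 [-0.01  0.74  0.67  0.82]
 [ 0.    0.    0.    1.  ]]
dict_keys(['img', 'camera_matrix', 'camera_from_world'])
[[-0.    0.99 -0.11  0.45]
 [-1.   -0.   -0.01 -0.05]
 [-0.01  0.11  0.99  1.1 ]
 [ 0.    0.    0.    1.  ]]
```

View pics/a.png

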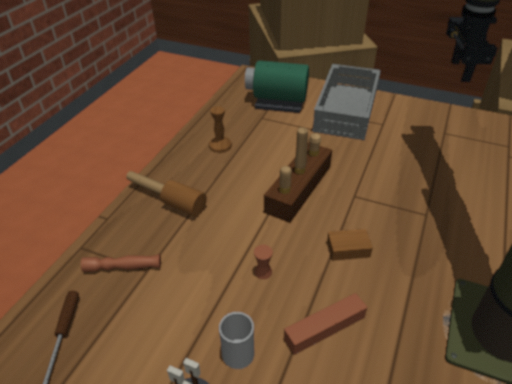

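View pics/b.png

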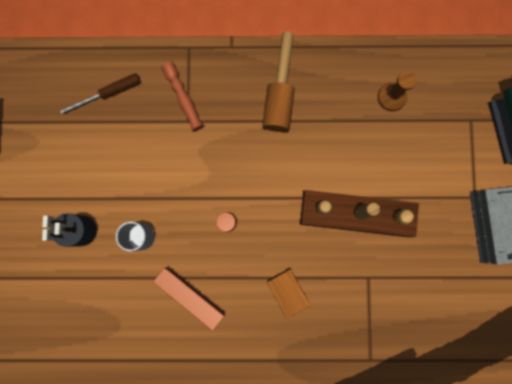

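The side view shows the block with its tallest tool in the middle, its top at about (301,131). The empty tin's mouth is at about (237,328). In the top view the handle tops are at about (325,207), (373,209) and (405,216), and the tin's mouth is at (131,236).

```bash
python3 -c "
from h import *
t=snap('top');s=snap('side')
a=cv2.resize(t['img'][180:250,290:430],None,fx=5,fy=5,interpolation=cv2.INTER_CUBIC)
b=cv2.resize(s['img'][120:225,255:340],None,fx=4,fy=4,interpolation=cv2.INTER_CUBIC)
c=cv2.resize(t['img'][205:265,100:160],None,fx=4,fy=4,interpolation=cv2.INTER_CUBIC)
e=cv2.resize(s['img'][300:375,205:270],None,fx=3,fy=3,interpolation=cv2.INTER_CUBIC)
o=np.zeros((600,800,3),np.uint8)
cv2.imwrite('pics/c1.png',np.vstack([a[:350,:700],np.hstack([c,e[:225].repeat(1,0) if 0 else cv2.copyMakeBorder(e,0,15,0,700-240-195,cv2.BORDER_CONSTANT)])])[:,:,::-1])
hsv=cv2.cvtColor(t['img'],cv2.COLOR_RGB2HSV)
for p in [(207,325),(209,373),(209,361),(216,405),(236,131),(215,345),(226,131)]: print(p,hsv[p],t['img'][p])
for z,u,v in [(.192,373,209),(.062+.07,325,207),(.132,405,216),(.095,131,236)]: print(onz(t,u,v,z).round(3))
P=onz(t,373,209,.192);print(proj(s,P)); P=onz(t,131,236,.095);print(proj(s,P))
for P in tri(ray(t,373,209),ray(s,301,132)),tri(ray(t,131,236),ray(s,237,328)):print(P)
"
```

```text
(207, 325) [ 17 134 204] [204 159  97]
(209, 373) [ 17 135 189] [189 146  89]
(209, 361) [ 16 139  55] [55 41 25]
(216, 405) [ 17 133 201] [201 157  96]
(236, 131) [ 80   3 221] [218 221 220]
(215, 345) [ 11 182  98] [98 54 28]
(226, 131) [75  8 65] [63 65 64]
[ 0.516 -0.257  0.192]
[ 0.524 -0.173  0.132]
[ 0.505 -0.335  0.132]
[0.467 0.232 0.095]
[303.12212852 128.42305668]
[237.1638428  324.63383352]
(array([ 0.51873062, -0.25923535,  0.17940299]), np.float64(0.004499260722367985))
(array([0.46710373, 0.23423148, 0.08727034]), np.float64(0.00040159180088204804))
```

View pics/c1.png

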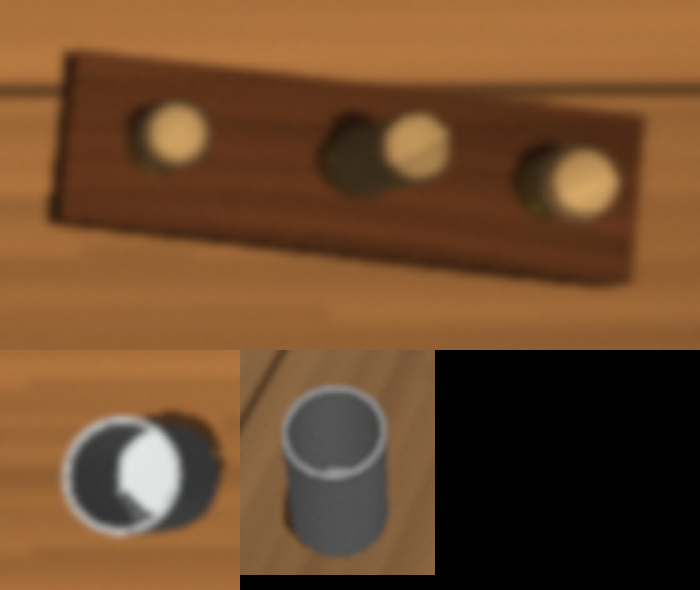

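The gouge is the middle tool, at about (0.516, -0.257). The tin is at about (0.467, 0.233). I'll go above the gouge and set the closing line across the row of tools.

```bash
python3 -m pendant '[[-1,[40,-21,-15],[0,0,0]],[-1,[40,-21,-15],[0,0,0]],[-1,[40,-21,-10],[0,0,0]],[-1,[40,-21,-10],[0,0,0]],[-1,[40,-21,-10],[0,0,0]],[-1,[40,-21,0],[0,0,0]],[-1,[40,-21,0],[0,0,0]],[-1,[40,-21,0],[0,0,0]]]'; python3 -m pendant '[[-1,[40,-21,0],[0,0,0]],[-1,[40,-21,0],[0,0,-9.2]],[-1,[0,0,0],[0,0,-9.2]],[-1,[0,0,0],[0,0,-9.2]],[-1,[0,0,0],[0,0,-9.2]],[-1,[0,0,0],[0,0,-9.2]],[-1,[0,0,0],[0,0,-9.2]],[-1,[0,0,0],[0,0,-9.2]]]'; python3 -c "
from h import *
w=snap('wrist','w1.png');t=snap('top')
s=r.get_state();M=R.from_quat(s['eef_rot']).as_matrix();print(s['tool_pos'],M.round(3),s['q'],w['W'].round(3))
d=np.array([.516,-.257,.25])-s['tool_pos'];print(M.T@d*1000)
print(proj(w,[.516,-.257,.192]),proj(w,[.516,-.257,.062]))"
```

```text
clock: 1.3
tool_pos: [0.4513, -0.3281, 0.2988]
eef_rot: [0.987, 0.164, 0.0, 0.0]
contact_force: [-0.2, -0.2, 0.2]
opening: 1.0
finger_force: 0.0
clock: 2.3
tool_pos: [0.5125, -0.2637, 0.2987]
eef_rot: [0.746, 0.666, -0.0, 0.0]
contact_force: [-0.8, -0.7, -1.0]
opening: 1.003
finger_force: 0.0
[ 0.51241967 -0.26372967  0.29857135] [[ 0.118  0.993 -0.   ]
 [ 0.993 -0.118  0.   ]
 [ 0.    -0.    -1.   ]] [ 0.69669815  0.58910576 -0.51315913  1.62925475  0.32746113  1.01021815
 -0.03803001] [[ 0.994  0.108  0.03   0.519]
 [-0.112  0.955  0.274 -0.193]
 [ 0.001 -0.275  0.961  0.445]
 [ 0.     0.     0.     1.   ]]
[ 7.08451215  2.77239443 48.57372701]
[257.6525337  182.55126201] [256.3022633  159.75304014]
```

View pics/w1.png

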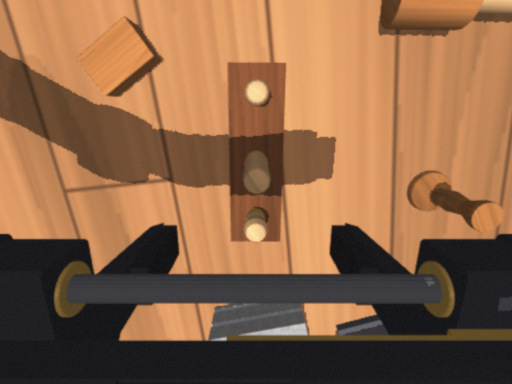

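The wrist view shows the gouge in shadow in the middle, its top at about (257,181). The prediction was (257.7,182.6), so they agree. The neighbours are at (257,92) and (256,229), in line with the tool's x. I'll descend and grip.

```bash
python3 -m pendant '[[-1,[7,3,0],[0,0,0]],[-1,[0,0,30],[0,0,0]],[-1,[0,0,30],[0,0,0]],[-1,[0,0,30],[0,0,0]],[-1,[0,0,25],[0,0,0]],[-1,[0,0,22],[0,0,0]],[-1,[0,0,20],[0,0,0]],[-1,[0,0,0],[0,0,0]]]' 25; python3 -m pendant '[[0,[0,0,0],[0,0,0]],[0.5,[0,0,0],[0,0,0]],[1,[0,0,0],[0,0,0]],[1,[0,0,0],[0,0,0]],[1,[0,0,0],[0,0,0]],[1,[0,0,0],[0,0,0]],[1,[0,0,0],[0,0,0]],[1,[0,0,0],[0,0,0]]]' 25
```

```text
clock: 3.4
tool_pos: [0.5158, -0.2562, 0.1406]
eef_rot: [0.748, 0.664, -0.001, -0.001]
contact_force: [0.8, -0.8, 1.1]
opening: 1.002
finger_force: 0.0
clock: 4.4
tool_pos: [0.5164, -0.257, 0.1417]
eef_rot: [0.748, 0.664, -0.0, -0.0]
contact_force: [0.4, -0.2, -0.4]
opening: 0.312
finger_force: 25.0
```

The opening is about 28 mm, which matches the handle. I'll lift straight up.

```bash
python3 -m pendant '[[1,[0,0,-12],[0,0,0]],[1,[0,0,-18],[0,0,0]],[1,[0,0,-22],[0,0,0]],[1,[0,0,-22],[0,0,0]],[1,[0,0,-22],[0,0,0]],[1,[0,0,-22],[0,0,0]],[1,[0,0,-22],[0,0,0]],[1,[0,0,0],[0,0,0]]]' 25; python3 -c "
from h import *
s=r.get_state();M=R.from_quat(s['eef_rot']).as_matrix();print(s['tool_pos'],s['q'])
d=np.array([.467,.233,s['tool_pos'][2]])-s['tool_pos'];print(M.T@d*1000)
a=snap('side','s2.png')"
```

```text
clock: 5.4
tool_pos: [0.5174, -0.2571, 0.2837]
eef_rot: [0.748, 0.664, 0.001, 0.002]
contact_force: [0.2, -0.3, -2.1]
opening: 0.306
finger_force: 25.0
[ 0.51742507 -0.25713947  0.28371742] [ 0.67950189  0.60476236 -0.50830643  1.64998797  0.34211187  0.97223102
 -0.0651557 ]
[ 480.78773061 -107.8040898    -0.90627601]
```

View pics/s2.png

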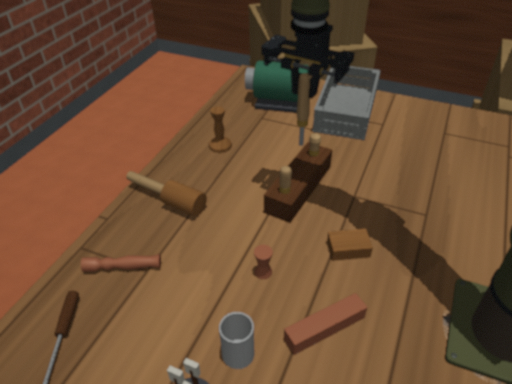

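The gouge is held upright with its blade tip at (302,142), clear of the block. The other two tools still stand at (285,180) and (315,142). I'll carry it to the tin.

```bash
python3 -m pendant '[[1,[15,-3,0],[0,0,0]],[1,[30,-6,0],[0,0,0]],[1,[32,-7,0],[0,0,0]],[1,[32,-7,0],[0,0,0]],[1,[32,-7,0],[0,0,0]],[1,[32,-7,0],[0,0,0]],[1,[32,-7,0],[0,0,0]],[1,[32,-7,0],[0,0,0]]]' 25; python3 -m pendant '[[1,[32,-7,0],[0,0,0]],[1,[32,-7,0],[0,0,0]],[1,[32,-7,0],[0,0,0]],[1,[32,-7,0],[0,0,0]],[1,[32,-7,0],[0,0,0]],[1,[28,-7,0],[0,0,0]],[1,[16,-4,0],[0,0,0]],[1,[0,0,0],[0,0,0]]]' 25;  python3 -c "
from h import *
w=snap('wrist','w3.png');a=snap('side','s3.png');t=snap('top')
s=r.get_state();M=R.from_quat(s['eef_rot']).as_matrix();print(s['tool_pos'],s['q'])
d=np.array([.467,.233,s['tool_pos'][2]])-s['tool_pos'];print(M.T@d*1000)
print(proj(w,[.467,.233,.095]))
cv2.imwrite('pics/m3.png',np.vstack([np.hstack([w['img'],cv2.resize(t['img'][180:276,60:188],None,fx=2,fy=2),][:1]),])[:,:,::-1])
x=cv2.resize(a['img'][200:384,150:330],None,fx=2,fy=2)
cv2.imwrite('pics/m3.png',np.hstack([cv2.resize(w['img'],(440,330)),x[:330]])[:,:,::-1])"
```

```text
clock: 6.45
tool_pos: [0.4923, -0.0135, 0.2809]
eef_rot: [0.747, 0.665, -0.001, -0.001]
contact_force: [0.6, 0.1, -0.8]
opening: 0.31
finger_force: 25.0
clock: 7.45
tool_pos: [0.4711, 0.1934, 0.2813]
eef_rot: [0.747, 0.665, -0.0, -0.0]
contact_force: [0.4, -0.1, -1.1]
opening: 0.308
finger_force: 25.0
[0.47206516 0.19070499 0.28136777] [-0.14902498  0.51396866 -0.50826602  1.84416021  0.32072349  0.86655072
 -0.93279353]
[ 41.38528848 -10.0884873   -0.06538141]
[247.39267877 140.23746142]
```

View pics/m3.png

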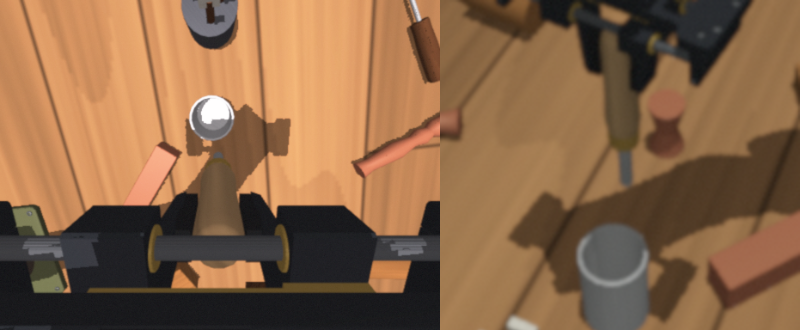

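In the wrist view the tin's mouth is centred at about (247,137) in full-size pixels, and the blade tip is just beside it at about (255,180). The brushes tin lies further on. I'll refine the tin's position from a fitted rim.

```bash
python3 -c "
from h import *
w=snap('wrist');s=r.get_state()
M=R.from_quat(s['eef_rot']).as_matrix();p=s['tool_pos'];print(p)
img=w['img'][95:175,205:290];h=cv2.cvtColor(img,cv2.COLOR_RGB2HSV)
m=((h[...,1]<35)&(h[...,2]>60)).astype(np.uint8)
n,l,st,c=cv2.connectedComponentsWithStats(m)
for i in range(1,n):
  if st[i,4]>60:
    pts=np.argwhere(l==i)[:,::-1].astype(np.float32);e=cv2.minEnclosingCircle(pts)
    print(st[i],e); u,v=e[0][0]+205,e[0][1]+95;P=onz(w,u,v,.095);print(u,v,P); print('move',M.T@(P-p)*1000)
print('tip pred',proj(w,[p[0],p[1],p[2]-.1385]))
cv2.imwrite('pics/z.png',cv2.resize(img,None,fx=6,fy=6,interpolation=cv2.INTER_CUBIC)[:,:,::-1])"
```

```text
[0.47217803 0.19074465 0.28145814]
[  14   14   52   52 2143] ((39.53717803955078, 39.4855842590332), 26.277496337890625)
244.53717803955078 134.4855842590332 [0.46573243 0.23709191 0.095     ]
move [ 45.49683058 -11.916543   186.39819373]
tip pred [254.74862282 181.39749084]
```

View pics/z.png

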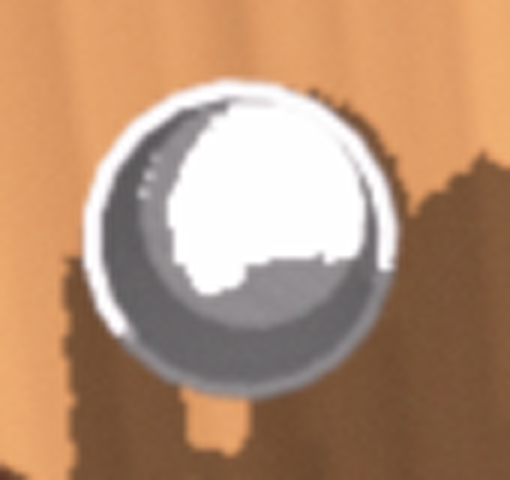

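The rim circle is centred at (245,134.5), which puts the tin at (0.466, 0.236). The predicted blade tip also agrees. I'll move over the tin, lower most of the way and check.

```bash
python3 -m pendant '[[1,[22,-6,0],[0,0,0]],[1,[22,-5,0],[0,0,0]],[1,[0,0,0],[0,0,0]],[1,[0,0,15],[0,0,0]],[1,[0,0,20],[0,0,0]],[1,[0,0,20],[0,0,0]],[1,[0,0,15],[0,0,0]],[1,[0,0,0],[0,0,0]]]' 25; python3 -c "
from h import *
w=snap('wrist');a=snap('side')
s=r.get_state();print(s['tool_pos'],s['contact_force'])
x=cv2.resize(a['img'][220:384,150:330],None,fx=2,fy=2)
cv2.imwrite('pics/m4.png',np.hstack([cv2.resize(w['img'],(438,328)),x])[:,:,::-1])"
```

```text
clock: 8.65
tool_pos: [0.4657, 0.2359, 0.2103]
eef_rot: [0.748, 0.664, -0.002, 0.0]
contact_force: [0.0, 0.3, -0.8]
opening: 0.313
finger_force: 25.0
[0.46653223 0.23710566 0.21182839] [ 0.73658617 -0.12886662 -1.38247492]
```

View pics/m4.png

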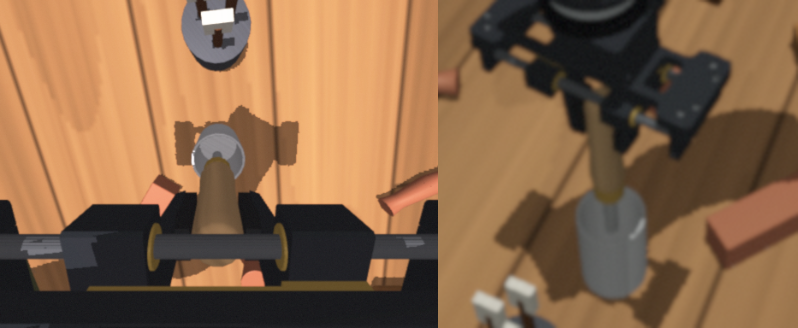

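The blade is inside the tin's mouth, seen at (217,157) in the left panel and (612,205) in the right. There is no contact and the brushes are clear. I'll lower further.

```bash
python3 -m pendant '[[1,[0,0,12],[0,0,0]],[1,[0,0,14],[0,0,0]],[1,[0,0,14],[0,0,0]],[1,[0,0,10],[0,0,0]],[1,[0,0,7],[0,0,0]],[1,[0,0,4],[0,0,0]],[1,[0,0,0],[0,0,0]],[1,[0,0,0],[0,0,0]]]' 25
```

```text
clock: 9.75
tool_pos: [0.4664, 0.2375, 0.151]
eef_rot: [0.748, 0.664, 0.0, 0.0]
contact_force: [0.4, 0.4, -0.8]
opening: 0.302
finger_force: 25.0
```

```bash
python3 -m pendant '[[1,[0,0,3],[0,0,0]],[1,[0,0,2],[0,0,0]],[1,[0,0,0],[0,0,0]],[0.3,[0,0,0],[0,0,0]],[0.1,[0,0,0],[0,0,0]],[-0.3,[0,0,0],[0,0,0]],[-1,[0,0,0],[0,0,0]],[-1,[0,0,0],[0,0,0]]]'; python3 -m pendant '[[-1,[0,0,0],[0,0,0]],[-1,[0,0,0],[0,0,0]],[-1,[0,0,0],[0,0,0]],[-1,[0,0,0],[0,0,0]]]'; python3 -c "
from h import *
w=snap('wrist');a=snap('side')
x=cv2.resize(a['img'][220:384,150:330],None,fx=2,fy=2)
cv2.imwrite('pics/m5.png',np.hstack([cv2.resize(w['img'],(438,328)),x])[:,:,::-1])"
```

```text
clock: 10.75
tool_pos: [0.4663, 0.2373, 0.1457]
eef_rot: [0.748, 0.664, 0.0, 0.0]
contact_force: [-0.3, 0.1, -0.5]
opening: 0.764
finger_force: 0.0
clock: 11.25
tool_pos: [0.4663, 0.2374, 0.1457]
eef_rot: [0.748, 0.664, 0.0, 0.0]
contact_force: [0.2, -0.1, 0.0]
opening: 0.998
finger_force: 0.0
```

View pics/m5.png

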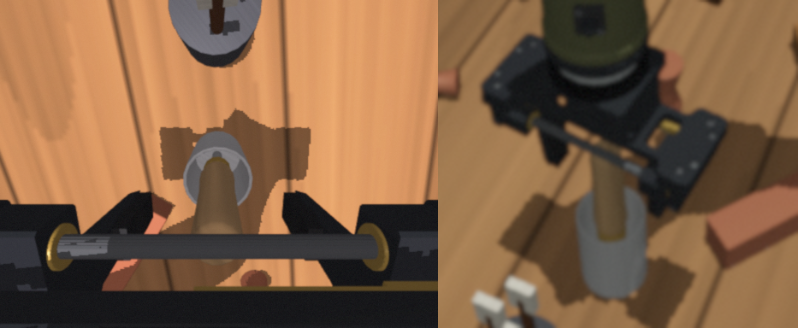

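The fingers are clear on both sides of the handle at (215,200), and the gouge stands in the tin. I'll withdraw straight up and check.

```bash
python3 -m pendant '[[-1,[0,0,-8],[0,0,0]],[-1,[0,0,-15],[0,0,0]],[-1,[0,0,-25],[0,0,0]],[-1,[0,0,-30],[0,0,0]],[-1,[0,0,-30],[0,0,0]],[-1,[0,0,-30],[0,0,0]],[-1,[0,0,0],[0,0,0]],[-1,[0,0,0],[0,0,0]]]'; python3 -m pendant '[[-1,[-40,0,0],[0,0,0]],[-1,[-40,0,0],[0,0,0]],[-1,[-40,0,0],[0,0,0]],[-1,[-40,0,0],[0,0,0]],[-1,[0,0,0],[0,0,0]],[-1,[0,0,0],[0,0,0]],[-1,[0,0,0],[0,0,0]],[-1,[0,0,0],[0,0,0]]]'; python3 -c "
from h import *
a=snap('side');t=snap('top')
cv2.imwrite('pics/m6.png',np.hstack([a['img'][100:384,150:340],t['img'][100:384]])[:,:,::-1])"
```

```text
clock: 12.35
tool_pos: [0.4659, 0.2369, 0.2836]
eef_rot: [0.748, 0.664, -0.0, 0.0]
contact_force: [-0.9, 0.2, -0.7]
opening: 1.003
finger_force: 0.0
clock: 13.35
tool_pos: [0.4474, 0.0795, 0.2836]
eef_rot: [0.747, 0.665, 0.0, -0.0]
contact_force: [0.4, -0.3, 0.3]
opening: 1.001
finger_force: 0.0
```

View pics/m6.png

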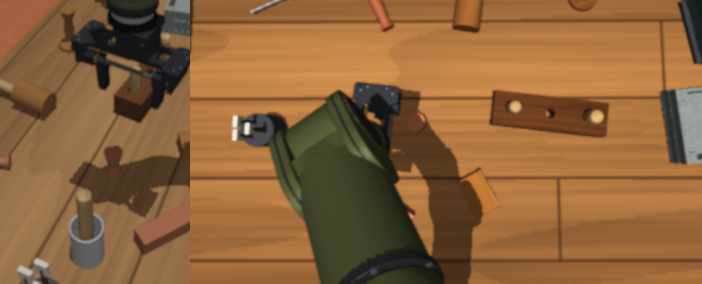

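The gouge stands in the tin at (86,215), nearly upright. Both other tools are still in place at (515,106) and (596,116), with the empty hole between them. I'll hand the job in.

```bash
python3 -c "
from plant import r
print(r.finish_job())"
```

```text
the job is handed in; nothing more can be done
None
```

The gouge was pulled straight up out of the block, lowered to just above the tin's floor and released; my last pictures show it standing in the plain tin with the other two tools still in the block, and the job is handed in (no verdict was returned).

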